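# Push the seized plug out of the chromatography column

### The job

The plug has seized in the glass column that is clamped level in its holder: take the push rod that fits the bore out of the tool tray and push it through the column, in at the end away from the dish, so that the plug comes out of the far end into the dish; then draw the rod back out and lay it flat on the bench. Do not press on the column holder with the gripper or arm, leave the wider push rod in its pocket, and do not disturb the bottle, the measuring cylinder or the tube rack.

Things in the scene. Friction and masses are not known exactly. Their poses are not given: they have to be found in the camera images.
- holder: Column holder, fixed: aluminium base plate 140 mm (x) by 90 mm (y), 12 mm high, with two clamped saddles at x = -35 and +35 mm, 58 mm wide, up to 96 mm high, that grip a level clear glass barrel, 30 mm outside and 160 mm long, lying along x. A black collar, 40 mm outside, 14 mm long, is round each end. Origin: centre of the base's underside; x points from the open end to the dish.
- mouth (a point): Centre of the column's open end (away from the dish), where the rod goes in. x: along the bore from the mouth to the far end, level; z up. The bore is 24 mm in diameter, without a step through barrel and collars, its axis 75 mm above the bench. The mouth is 80 mm from the holder's middle.
- exit (a point): Centre of the column's far end, above the dish, 160 mm from mouth; same axes.
- tooltray: Grey tool tray, fixed, 274 mm (x) by 120 mm (y), 40 mm high. Origin: centre of its underside. Two pockets along x, at y = +30 and -30 mm, each hold a push rod lying along x, foot to +x, axis 26 mm above the bench. The handle lies close between walls as high as itself. Only in the finger scoop, x from -5 to +65 mm, open across the whole tray with its floor 4 mm up, is the shaft free on both sides.
- rod_center (a point): Middle of the push rod that fits the bore: 250 mm long, 0.13 kg, x axis along it from handle to foot. White round foot 20 mm in diameter (x 113 to 125 mm), steel shaft 12 mm in diameter (x -65 to 113 mm), black handle (x -125 to -65 mm). Either pocket may hold it; it lifts straight up. To pass right through the column it must be held at the handle or just in front of it.
- rod_foot (a point): Centre of the flat end of the push rod's foot, 125 mm along x from rod_center; same axes.
- rod_grip (a point): Centre of the push rod's handle, 95 mm behind rod_center; same axes. The handle is 60 mm long and 24 mm square, flat sides, so the rod does not roll when laid down. On the bench the handle's axis lies 12 mm up and the foot's 10 mm up.
- plug_center (a point): Centre of the white plug in the bore: 22.5 mm in diameter, 20 mm long, its length along x at the start, with two black O-rings. It sits 60 to 110 mm in from the mouth and is tight: it takes about 11 to 19 N to slide along the bore, all the way until it falls out of the far end.
- dish: Shallow open steel dish below the column's far end, fixed: 120 mm along its x by 100 mm along its y, 30 mm high, walls and floor 4 mm. Origin: centre of its underside.
- widerod_center (a point): Middle of the other push rod, for a wider column: the same, but its foot is 30 mm in diameter and does not enter this bore. It lies in the other pocket.
- bottle_center (a point): Closed glass reagent bottle with a white cap, 64 mm in diameter, 170 mm high, standing on the bench; this point is half-way up.
- rack_center (a point): White rack block of small sample tubes, 110 mm (its x) by 60 mm (its y), 52 mm high, standing on the bench; this point is in its middle, 26 mm up.
- cylinder_center (a point): Empty glass measuring cylinder, 29 mm in diameter at most, 160 mm high, on a six-sided white foot 52 mm across; this point is half-way up.
Mind the look-alikes: they are no part of the job. Of the things that look like the dish, take the one that is farthest to the robot's right at the start.

How it is judged:
On the way, in this order (a step that is already met when the one before it is completed fails the run):
1. the push rod's foot is inside the column, at least 30 mm past the mouth (x of rod_foot in the frame of mouth between 0.03 and 0.16 m and y of rod_foot in the frame of mouth between -0.006 and 0.006 m and z of rod_foot in the frame of mouth between -0.006 and 0.006 m), for 0.1 s.
2. the plug has been pushed out past the far end, with the rod's foot in the last 20 mm of the bore or through it (x of plug_center in the frame of exit above 0 m and x of rod_foot in the frame of exit above -0.02 m and y of rod_center in the frame of mouth between -0.02 and 0.02 m and y of rod_foot in the frame of mouth between -0.012 and 0.012 m and z of rod_foot in the frame of mouth between -0.012 and 0.012 m), for 0.1 s.
At the end, for the whole second after the job is handed in: The plug lies in the dish (centre within its walls, under 30 mm above the bench); the push rod is out of the column and lies flat (within 0.1 rad of level, middle under 35 mm and foot under 40 mm above the bench); the wider rod is still in its pocket (moved under 10 mm) (x of plug_center in the frame of dish between -0.056 and 0.056 m and y of plug_center in the frame of dish between -0.046 and 0.046 m and height (world z) of plug_center below 0.03 m and height (world z) of rod_center below 0.035 m and height (world z) of rod_foot below 0.04 m and angle between rod_center's own x axis and vertical between 1.47 and 1.67 rad and distance of widerod_center from where it was at the start of the episode below 0.01 m); the robot touches nothing.
It fails at once if the gripper or arm presses on the column holder with more than 15 N (contact force between any of the arm, the fingers and holder above 15 N).
It fails at once if the wider push rod is taken out of its pocket (moved over 20 mm) (distance of widerod_center from where it was at the start of the episode above 0.02 m).
It fails at once if the bottle is moved over 20 mm (distance of bottle_center from where it was at the start of the episode above 0.02 m).
It fails at once if the measuring cylinder is moved over 20 mm (distance of cylinder_center from where it was at the start of the episode above 0.02 m).
It fails at once if the tube rack is moved over 20 mm (distance of rack_center from where it was at the start of the episode above 0.02 m).
It also fails if it takes over 61 s, if anything falls off the work surface, if the arm or the gripper's body presses on something with over 40 N, if the wrist force passes 120 N, or if a joint passes its speed limit or range.

### The arm

A 6-joint arm with a two-finger parallel gripper is mounted at the origin on the work surface. World frame = base frame: x ahead of the robot, y to its left, z up, the work surface at z = 0. Lengths are in m, angles in rad, forces in N, time in s.
With the tool pointing down it reaches from about 0.35 to 0.775 m from the base axis. Payload 7.3 kg.
Tool frame: the origin (TCP) lies at the centre of the arm's flange, where the gripper is bolted on; the fingertips stand 178 mm ahead of it and the grasp point (between the pads) lies robot.pinch_z ahead of it (robot.pinch_z is the distance from the TCP to the grasp point, in m); x points along the fingers, z is the direction in which the jaws open and shut, and the axes are right-handed (so a half turn about x gives the same grasp; the last joint's range is limited). The gripper opens to 92 mm and grips with 3 to 60 N. Pads are 19 mm wide; open, the fingers measure 130 mm over their backs; the gripper's body (75 mm by 190 mm) begins 47 mm behind the grasp point.
Start: joints at [1.142, 0.342, 1.524, -0, 1.275, -0.146], TCP at [0.146, 0.504, 0.405] pointing down, gripper open.
Joint ranges: [-2.53, 2.53], [-0.77, 2.02], [0.04, 2.7], [-1, 4.14], [0.28, 2.66], [-3.11, 3.11]. Speed limits (rad/s): [2.57, 2.57, 3.14, 3.14, 3.14, 3.14].

### API

Orientations are given as [roll, pitch, yaw] about the fixed x, y, z axes, in that order (R = Rz(yaw) Ry(pitch) Rx(roll)).
In Python, from cell import robot gives the robot as it stands.
- The arm moves only by the shell command python3 -m jog 'ROWS' [FORCE]. ROWS is JSON, a list of rows, each an object of numbers: "fingers": the closure, from 0 (fully open) to 1 (shut); "x", "y", "z": the shift along the tool's x, y, z in cm; "spin": the turn about the tool's x in degrees. A call has 1 to 5 rows; each row is the pose to reach, as a shift and turn from the pose commanded when the call began, along the tool's axes at that moment; what a row does not reach only later rows make up. A row lasts 1/8 s, in which the tool goes at most 62.5 mm and 10.7 degrees, less where a joint would pass 70% of its speed; a pose out of reach is approached as far as the arm can. A call with a gripper value outside its range is refused whole. The fingers move at their own pace and stop on an object; FORCE is the grip in N (left out, the last holds). Time passes only in rows, so rows that repeat a pose let the fingers close. It gives the time, the measured TCP pose, the force and the opening at its end, in the units of the state.
- robot.observe(): the state, without advancing time (a new reading comes with each control period).
- robot.read_camera(name): name is "scene" or "top"; returns a dict with "color" (420x560x3 uint8, red, green, blue), "mtx" (3x3 intrinsics, pixels), "k1" (the pictures are not rectified: a ray, as slopes to the right and down, at radius r is drawn at 1 + k1 r^2 times it, then the intrinsics apply), "view" (4x4, takes a point from world to camera coordinates). Camera axes: x right, y down, z forward; pixel columns grow to the right and rows downward; lengths in m; the calibration is good to about 2 mm. A picture is of the moment at which its call begins. There is no depth.
- robot.hand_in(): hands the job in, once; it reports no verdict.
Trained networks look in a picture, given as the dict that the camera call returned (one of the last four; its "shot" number tells which), for a name from the list of things; names that differ only in an ending like _2 or _b are one class to them, and where a whole thing is asked for, a point or a joint stands for the part that bears it (a point fixed in the world has none). Each returns a list of dicts, best first, with "conf" (0 to 1); they miss things now and then, are a little off and sometimes report something else, mostly with a low value. They report only what shows in the picture. A call takes as long as a camera call. They do not tell look-alikes from the thing itself.
- robot.look_for(target, picture): "xy" ([column, row] in pixels, amid what is visible of it).
The state is a dict: "time": time; "qpos": joint angles; "qvel": joint speeds; "joint_efforts": joint torques, N m; "tool_pos": TCP position; "tool_rot": TCP orientation; "contact_force": force on the tool from outside, world axes, zero at the start; "torque": the same for the moment, N m; "opening": finger opening in m.
Only numpy, scipy, OpenCV 4.12 (cv2) and the standard library are available. Lean on these libraries where they do the work, as an engineer would, in place of code of your own. Each camera call takes 0.05 s, during which the arm holds its last target. There are 200 camera calls.

## Working session

There is one attempt and no reset: what is moved stays moved. The work goes in short steps, Python scripts to look and compute and a shell command to move; the robot and the scene stay as the last step left them, time stands still between calls to the robot, and variables do not carry over. Pictures are saved under pics/ and viewed, on a budget of 10 in all, crops included, one or two more only if the job needs it, and the job is handed in when it is done.

```bash
ls; mkdir -p pics; cat > h.py <<'E'
import numpy as np, cv2
from cell import robot
def ray(p,uv):
    K=np.array(p["mtx"]);k1=p["k1"];V=np.array(p["view"])
    d=(np.array(uv,float)-K[:2,2])/[K[0,0],K[1,1]]
    s=d.copy()
    for _ in range(20): s=d/(1+k1*(s@s))
    R,t=V[:3,:3],V[:3,3]
    return -R.T@t, R.T@np.array([s[0],s[1],1])
def at(p,uv,z):
    o,r=ray(p,uv); return o+r*(z-o[2])/r[2]
def proj(p,X):
    K=np.array(p["mtx"]);V=np.array(p["view"]);c=V[:3,:3]@np.array(X,float)+V[:3,3]
    s=c[:2]/c[2]; s=s*(1+p["k1"]*(s@s)); return s*[K[0,0],K[1,1]]+K[:2,2]
def tri(p,a,q,b):
    o1,r1=ray(p,a);o2,r2=ray(q,b);A=np.stack([r1,-r2],1)
    t=np.linalg.lstsq(A,o2-o1,rcond=None)[0];x,y=o1+r1*t[0],o2+r2*t[1]
    return (x+y)/2,np.linalg.norm(x-y)
def save(n,im,crop=None,f=1):
    if crop: a,b,c,d=crop; im=im[b:d,a:c]
    cv2.imwrite("pics/"+n,cv2.resize(im[:,:,::-1],None,fx=f,fy=f,interpolation=cv2.INTER_CUBIC))
E
python3 - <<'E'
from h import *
np.set_printoptions(precision=3,suppress=True)
H=dict(holder=.05,mouth=.075,exit=.075,tooltray=.03,rod_center=.026,rod_foot=.026,rod_grip=.026,plug_center=.075,dish=.01,widerod_center=.026,bottle_center=.085,rack_center=.026,cylinder_center=.08)
print(robot.pinch_z,robot.observe())
P={n:robot.read_camera(n) for n in("scene","top")}
for n,p in P.items():
    save(n+"0.png",p["color"],f=1.4); print(n,ray(p,p["mtx"][:2] and [280,210])[0] if 0 else np.linalg.inv(np.array(p["view"]))[:3,3])
    for k,z in H.items():
        for d in robot.look_for(k,p)[:4]: print(n,k,np.round(d["xy"]),round(d["conf"],2),at(p,d["xy"],z)[:2])
E
```

```text
pics
0.1592 {'time': 0.0, 'qpos': array([ 1.142,  0.343,  1.525, -0.   ,  1.275, -0.146]), 'qvel': array([ 0.001,  0.001, -0.   ,  0.   ,  0.001,  0.   ]), 'joint_efforts': array([ -0.   , -43.125, -24.422,   0.072,   0.056,  -0.   ]), 'tool_pos': array([0.146, 0.504, 0.404]), 'tool_rot': array([ 3.   ,  1.569, -1.995]), 'contact_force': array([ 0.139,  0.751, -0.457]), 'torque': array([ 0.018, -0.022, -0.014]), 'opening': 0.0918499966918704}
scene [0.886 0.604 0.825]
scene holder [254. 181.] 0.76 [ 0.602 -0.137]
scene holder [420. 297.] 0.19 [0.453 0.322]
scene mouth [256. 182.] 0.96 [ 0.61 -0.11]
scene mouth [390. 296.] 0.67 [0.516 0.301]
scene exit [253. 185.] 0.82 [ 0.62  -0.102]
scene tooltray [394. 285.] 0.64 [0.471 0.266]
scene tooltray [256. 184.] 0.37 [ 0.598 -0.144]
scene rod_foot [420. 301.] 0.96 [0.445 0.321]
scene rod_foot [256. 182.] 0.45 [ 0.591 -0.154]
scene rod_grip [422. 300.] 0.62 [0.438 0.321]
scene dish [193. 211.] 0.95 [ 0.767 -0.154]
scene dish [226. 157.] 0.94 [ 0.618 -0.303]
scene dish [233. 317.] 0.91 [0.795 0.163]
scene widerod_center [391. 300.] 0.82 [0.49
[... 603 characters left out ...]
top rod_foot [336. 212.] 0.73 [ 0.588 -0.141]
top rod_grip [178. 253.] 0.7 [0.482 0.273]
top rod_grip [175. 273.] 0.63 [0.43  0.279]
top plug_center [258. 181.] 0.49 [0.661 0.063]
top dish [337. 149.] 0.83 [ 0.764 -0.148]
top dish [385. 205.] 0.77 [ 0.609 -0.274]
top dish [179. 254.] 0.68 [0.48  0.274]
top widerod_center [182. 250.] 0.79 [0.49  0.261]
top widerod_center [170. 276.] 0.44 [0.421 0.293]
top bottle_center [260. 181.] 0.85 [0.659 0.058]
top bottle_center [178. 252.] 0.48 [0.48  0.259]
top bottle_center [387. 208.] 0.34 [ 0.591 -0.261]
top rack_center [368. 282.] 0.6 [ 0.407 -0.221]
top rack_center [170. 272.] 0.18 [0.432 0.292]
top cylinder_center [302. 258.] 0.74 [ 0.466 -0.047]
```

View pics/scene0.png

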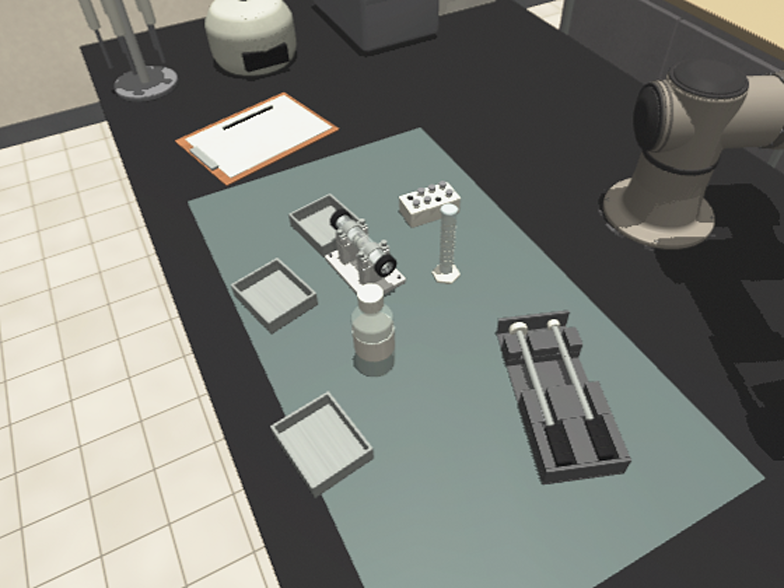

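View pics/top0.png

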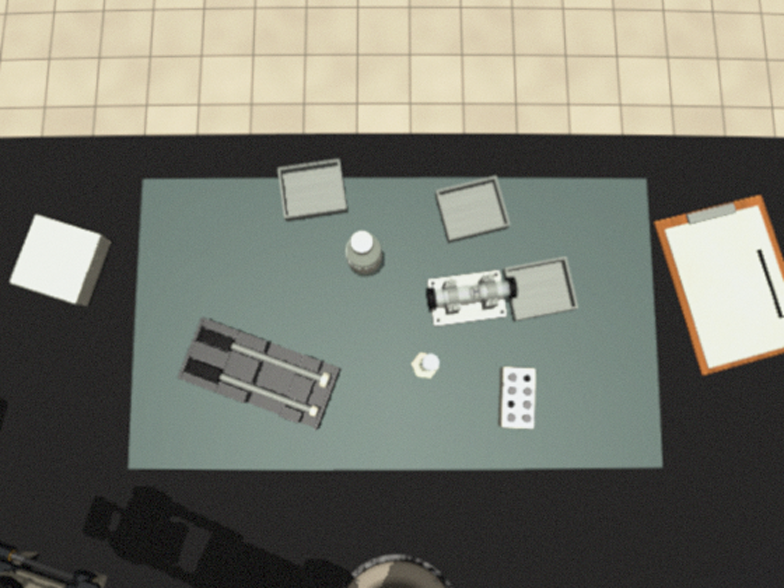

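Seen: the holder at top view ≈(470,292), with mouth on the left (432,299) and exit on the right (512,287). There are three dishes, at (312,190), (472,208) and (541,288). The last is farthest right and sits under the exit, so it is the one meant. The rod feet are at (325,380) and (313,410). I'll enlarge these areas to pick the rod.

```bash
python3 - <<'E'
from h import *
a=cv2.imread("pics/x.png") 
p=robot.read_camera("scene");q=robot.read_camera("top")
A=cv2.resize(p["color"][215:350,340:460],None,fx=3.3,fy=3.3,interpolation=3)
B=cv2.resize(q["color"][220:310,120:250],None,fx=3,fy=3,interpolation=3)
C=cv2.resize(q["color"][175:240,295:420],None,fx=3,fy=3,interpolation=3)
D=np.zeros((600,800,3),np.uint8);D[:445,:396]=A[:445];D[:270,400:790]=B;D[280:475,400:775]=C
save("z1.png",D)
E
```

```text
[ WARN:0@0.242] global loadsave.cpp:275 findDecoder imread_('pics/x.png'): can't open/read file: check file path/integrity
```

View pics/z1.png

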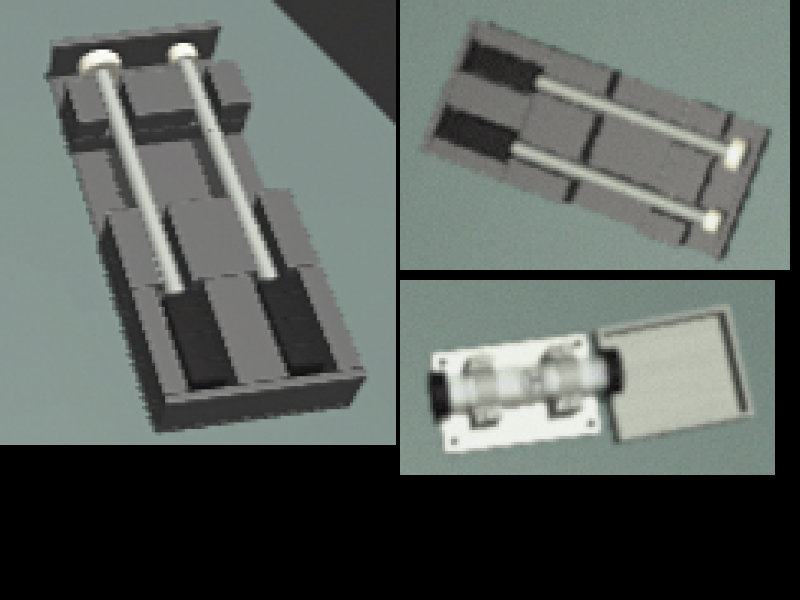

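```bash
cat > m.py <<'E'
from h import *
from scipy.optimize import least_squares
np.set_printoptions(precision=4,suppress=True)
p=robot.read_camera("scene");q=robot.read_camera("top")
B=lambda u,v:np.array([120+(u-400+.5)/3-.5,220+(v+.5)/3-.5])
C=lambda u,v:np.array([295+(u-400+.5)/3-.5,175+(v-280+.5)/3-.5])
A=lambda u,v:np.array([340+(u+.5)/3.3-.5,215+(v+.5)/3.3-.5])
S=lambda u,v:np.array([(u+.5)/1.4-.5,(v+.5)/1.4-.5])
def fit(obs,x0):
    def W(x,X): c,s=np.cos(x[2]),np.sin(x[2]); return [x[0]+c*X[0]-s*X[1],x[1]+s*X[0]+c*X[1],X[2]]
    f=lambda x:np.concatenate([proj(c,W(x,X))-uv for c,uv,X in obs])
    r=least_squares(f,x0,loss="soft_l1"); print(r.x,"res px",np.round(r.fun.reshape(-1,2),1).tolist()); return r.x
hold=[(q,C(432,352),(-.07,.045,.012)),(q,C(583,334),(.07,.045,.012)),(q,C(603,433),(.07,-.045,.012)),(q,C(446,452),(-.07,-.045,.012)),
 (p,S(384,265),(-.08,0,.075))]
h=fit(hold,[.59,-.13,-1.4])
tray=[(q,B(475,22),(-.137,.06,.04)),(q,B(768,128),(.137,.06,.04)),(q,B(722,258),(.137,-.06,.04)),(q,B(424,150),(-.137,-.06,.04)),
 (p,A(218,25),(.137,-.06,.04)),(p,A(50,42),(.137,.06,.04)),(p,A(168,401),(-.137,.06,.04)),(p,A(365,378),(-.137,-.06,.04))]
t=fit(tray,[.45,.26,-1.9])
for n,uv,z in(("junction",B(513,150),.028),("foot",B(719,225),.026)): print(n,at(q,uv,z))
for n,x in(("tray",t),("hold",h)): print(n,"dir",np.cos(x[2]),np.sin(x[2]))
d=np.array([np.cos(h[2]),np.sin(h[2])]);print("mouth",h[:2]-.08*d,"exit",h[:2]+.08*d)
d=np.array([np.cos(t[2]),np.sin(t[2])]);n=np.array([-d[1],d[0]])
print("rod axis pts tray-frame junction/foot:",[( (at(q,uv,z)[:2]-t[:2])@d,(at(q,uv,z)[:2]-t[:2])@n) for uv,z in((B(513,150),.028),(B(719,225),.026))])
print(robot.observe()["time"])
E
python3 m.py
```

```text
[ 0.5906 -0.1361 -1.4487] res px [[0.2, -0.1], [1.7, -0.3], [-0.0, -0.1], [0.0, -0.0], [2.1, 2.0]]
[ 0.4485  0.2513 -1.9162] res px [[-0.5, -1.5], [0.7, -0.7], [-0.4, 0.7], [-0.7, -0.5], [-0.2, -1.8], [0.3, -0.8], [-0.2, 0.7], [0.9, -1.1]]
junction [0.4376 0.3248 0.028 ]
foot [0.3743 0.1461 0.026 ]
tray dir -0.33857138102998663 -0.9409407101127295
hold dir 0.12184133049591604 -0.9925495907928152
mouth [ 0.5808 -0.0566] exit [ 0.6003 -0.2155]
rod axis pts tray-frame junction/foot: [(np.float64(-0.06550875929051014), np.float64(-0.035106686478241514)), (np.float64(0.12405623904948138), np.float64(-0.034157480062675154))]
1.6
```

Of the rods, the one nearer the robot has the smaller foot, at top crop (710,222). The foot at (735,153) is clearly bigger. So the narrow rod is at tray y=-30, and its junction-to-foot span measures 189.6 mm against 190 expected. The dish is confirmed as the one under the exit.

Next I work out the first move and the clearance to the bottle and cylinder.

```bash
cat > go.py <<'E'
import sys
from h import *
from scipy.spatial.transform import Rotation as Ro
def go(x,y,z,jaw):   # pinch target, jaw axis world yaw (rad); prints tool-axis shifts in cm and spin deg
    s=robot.observe(); R=Ro.from_euler("xyz",s["tool_rot"]).as_matrix()
    P=np.array(s["tool_pos"])+R[:,0]*robot.pinch_z
    d=R.T@(np.array([x,y,z])-P)*100
    j=np.array([np.cos(jaw),np.sin(jaw),0]); l=R.T@j
    a=np.degrees(np.arctan2(-l[1],l[2])); a=(a+90)%180-90
    print("t",round(s["time"],2),"pinch",P.round(4),"jawyaw",np.degrees(np.arctan2(R[1,2],R[0,2])).round(1),"x-axis",R[:,0].round(3),"q6",s["qpos"][5].round(2),"open",round(s["opening"],4),"F",s["contact_force"].round(1))
    print("shift xyz cm",d.round(2),"spin",a.round(1))
if __name__=="__main__": go(*map(float,sys.argv[1:]))
E
python3 - <<'E'
from m import *
from go import go
c=np.array([.4376,.3248])+.065*np.array([-.3335,-.9427]);yaw=np.arctan2(-.1787,-.0633)
print("rod c",c,yaw)
g=c+.012*np.array([np.cos(yaw),np.sin(yaw)]); print(g,yaw+np.pi/2); go(*g,.14,yaw+np.pi/2)
for k in("bottle_center","cylinder_center"):
    a,b=robot.look_for(k,p),robot.look_for(k,q)
    print(k,tri(p,a[0]["xy"],q,b[0]["xy"]))
# bottle cap in top (361,241)/1.4 at z=.17 ; scene cap top (370,294)
print("cap top",at(q,S(361,241),.17),at(p,S(370,292),.17)," cap L/R",at(q,S(350,241),.17),at(q,S(373,241),.17))
print("cyl top",at(q,S(430,362),.16),at(p,S(449,210),.16),"foot",at(q,S(425,366),.005),at(p,S(446,274),.005))
print("bottle base scene",at(p,S(376,362),0.))
A2=cv2.resize(p["color"][195:275,235:300],None,fx=7,fy=7,interpolation=3);B2=cv2.resize(q["color"][155:205,235:285],None,fx=6,fy=6,interpolation=3)
D=np.zeros((560,800,3),np.uint8);D[:,:455]=A2;D[:300,460:760]=B2;save("bottle.png",D)
E
```

```text
[ 0.5906 -0.1361 -1.4487] res px [[0.2, -0.1], [1.7, -0.3], [-0.0, -0.1], [0.0, -0.0], [2.1, 2.0]]
[ 0.4485  0.2513 -1.9162] res px [[-0.5, -1.5], [0.7, -0.7], [-0.4, 0.7], [-0.7, -0.5], [-0.2, -1.8], [0.3, -0.8], [-0.2, 0.7], [0.9, -1.1]]
junction [0.4376 0.3248 0.028 ]
foot [0.3743 0.1461 0.026 ]
tray dir -0.33857138102998663 -0.9409407101127295
hold dir 0.12184133049591604 -0.9925495907928152
mouth [ 0.5808 -0.0566] exit [ 0.6003 -0.2155]
rod axis pts tray-frame junction/foot: [(np.float64(-0.06550875929051014), np.float64(-0.035106686478241514)), (np.float64(0.12405623904948138), np.float64(-0.034157480062675154))]
1.7
rod c [0.4159 0.2635] -1.911230059049569
[0.4119 0.2522] -0.34043373225467244
t 1.7 pinch [0.1465 0.5042 0.2455] jawyaw 73.8 x-axis [ 0.  0. -1.] q6 -0.15 open 0.092 F [ 0.1 -0.1 -0.9]
shift xyz cm [ 10.55 -32.52 -16.79] spin -86.7
bottle_center (array([0.6628, 0.0631, 0.0774]), np.float64(0.008070467511602775))
cylinder_center (array([ 0.4664, -0.0506,  0.0782]), np.float64(0.006925698266267061))
cap top [0.6631 0.0606 0.17  ] [0.6627 0.0583 0.17  ]  cap L/R [0.6631 0.079  0.17  ] [0.6631 0.0406 0.17  ]
cyl top [ 0.4622 -0.0535  0.16  ] [ 0.4657 -0.0506  0.16  ] foot [ 0.4605 -0.0545  0.005 ] [ 0.4643 -0.0519  0.005 ]
bottle base scene [0.6634 0.06   0.    ]
```

View pics/bottle.png

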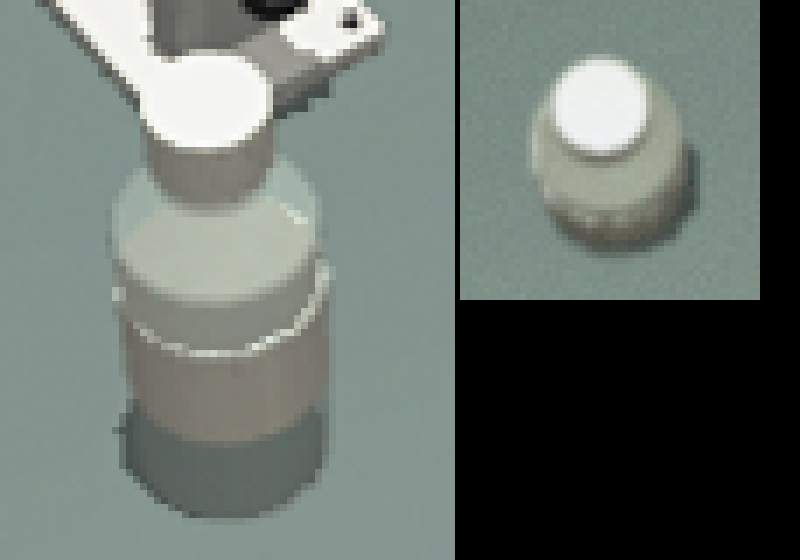

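```bash
python3 -m jog '[{"fingers":0.46,"y":-6.5,"z":-3.4,"spin":-10.5},{"fingers":0.46,"y":-12,"z":-6.4,"spin":-21},{"fingers":0.46,"y":-17.5,"z":-9.2,"spin":-31},{"fingers":0.46,"y":-22.5,"z":-12,"spin":-42},{"fingers":0.46,"y":-28,"z":-14.6,"spin":-52}]' 40; python3 go.py .4119 .2522 .14 -.3404
```

```text
t 1.9 pinch [0.1465 0.5042 0.2455] jawyaw 73.8 x-axis [ 0.  0. -1.] q6 -0.15 open 0.0915 F [ 0.3 -0.2 -0.1]
shift xyz cm [ 10.55 -32.52 -16.79] spin -86.7$[0]: bad value
```

```bash
python3 -m jog '[{"fingers":0.46,"x":0,"y":-6,"z":-3,"spin":-10},{"fingers":0.46,"x":0,"y":-12,"z":-6.4,"spin":-20},{"fingers":0.46,"x":0,"y":-17.5,"z":-9.2,"spin":-30},{"fingers":0.46,"x":0,"y":-22.5,"z":-12,"spin":-40},{"fingers":0.46,"x":0,"y":-28,"z":-14.6,"spin":-50}]' 40; python3 go.py .4119 .2522 .14 -.3404
```

```text
time: 2.52
tool_pos: [0.3456, 0.3133, 0.405]
tool_rot: [-1.372, 1.57, 0.729]
contact_force: [0.9, 0.1, 0.3]
opening: 0.0507
t 2.52 pinch [0.3457 0.3134 0.2458] jawyaw 120.4 x-axis [ 0.001  0.    -1.   ] q6 -1.53 open 0.0507 F [0.9 0.1 0.3]
shift xyz cm [10.58 -2.61 -8.62] spin -40.1
```

```bash
python3 -m jog '[{"fingers":0.46,"x":0,"y":-2.6,"z":-5,"spin":-10},{"fingers":0.46,"x":3,"y":-2.6,"z":-8.6,"spin":-20},{"fingers":0.46,"x":7,"y":-2.6,"z":-8.6,"spin":-30},{"fingers":0.46,"x":10.5,"y":-2.6,"z":-8.6,"spin":-40},{"fingers":0.46,"x":10.5,"y":-2.6,"z":-8.6,"spin":-40}]'; python3 go.py .4119 .2522 .033 -.3404; python3 - <<'E'
from h import *
D=np.zeros((600,800,3),np.uint8)
p=robot.read_camera("scene");q=robot.read_camera("top")
A=cv2.resize(p["color"][100:360,320:520],None,fx=2.3,fy=2.3,interpolation=3)
B=cv2.resize(q["color"][200:330,110:260],None,fx=2.2,fy=2.2,interpolation=3)
D[:A.shape[0],:A.shape[1]]=A;D[:B.shape[0],465:465+B.shape[1]]=B;save("g1.png",D)
E
```

```text
time: 3.15
tool_pos: [0.4097, 0.2529, 0.2979]
tool_rot: [0.732, 1.565, -2.759]
contact_force: [0.2, -0.5, 0.6]
opening: 0.0495
t 3.15 pinch [0.409  0.2525 0.1387] jawyaw 160.0 x-axis [-0.005 -0.002 -1.   ] q6 -2.4 open 0.0495 F [ 0.2 -0.5  0.6]
shift xyz cm [10.57 -0.11 -0.33] spin -0.5
```

View pics/g1.png

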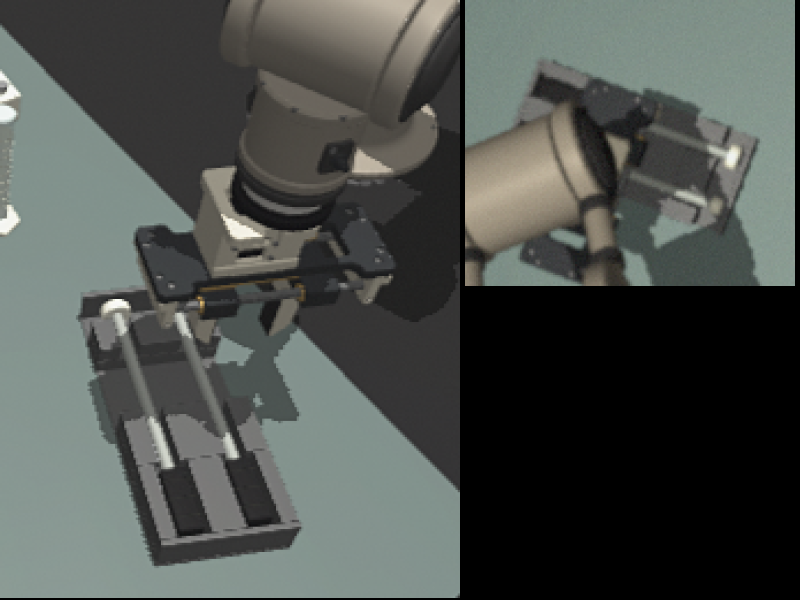

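The picture shows the gripper at its hover point over the scoop. The body is a plate about 190 mm wide along the jaw axis. With a crosswise grip that plate would reach x≈0.66 at bottle height, where the bottle stands at (0.663, 0.060). So I plan to do this:
1. Lift the rod by the shaft.
2. Lay it on the bench.
3. Regrip the handle lengthwise (end faces, 60 mm), so the narrow 75 mm side passes the bottle.

```bash
python3 -m jog '[{"fingers":0.46,"x":4,"y":-0.1,"z":-0.3,"spin":0},{"fingers":0.46,"x":8,"y":-0.1,"z":-0.3,"spin":0},{"fingers":0.46,"x":10.4,"y":-0.1,"z":-0.3,"spin":0},{"fingers":0.46,"x":10.4,"y":-0.1,"z":-0.3,"spin":0},{"fingers":0.46,"x":10.4,"y":-0.1,"z":-0.3,"spin":0}]' 40; python3 go.py .4119 .2522 .034 -.3404;  python3 -m jog '[{"fingers":0.95,"x":0,"y":0,"z":0,"spin":0},{"fingers":0.95,"x":0,"y":0,"z":0,"spin":0},{"fingers":0.95,"x":0,"y":0,"z":0,"spin":0},{"fingers":0.95,"x":0,"y":0,"z":0,"spin":0}]' 40; python3 go.py .4119 .2522 .034 -.3404
```

```text
time: 3.88
tool_pos: [0.4142, 0.2537, 0.1975]
tool_rot: [-2.386, 1.567, 0.407]
contact_force: [0.1, 0.4, -0.1]
opening: 0.0492
t 3.88 pinch [0.4147 0.2539 0.0383] jawyaw 160.0 x-axis [ 0.003  0.001 -1.   ] q6 -2.4 open 0.0492 F [ 0.1  0.4 -0.1]
shift xyz cm [0.43 0.26 0.21] spin -0.5
time: 4.38
tool_pos: [0.4135, 0.2532, 0.1959]
tool_rot: [-2.432, 1.57, 0.362]
contact_force: [1.2, -0.3, 0.7]
opening: 0.0142
t 4.38 pinch [0.4136 0.2532 0.0367] jawyaw 160.1 x-axis [ 0.  0. -1.] q6 -2.4 open 0.0142 F [ 1.2 -0.3  0.7]
shift xyz cm [0.27 0.16 0.12] spin -0.4
```

```bash
python3 -m jog '[{"fingers":0.95,"x":0,"y":0,"z":0,"spin":0},{"fingers":0.95,"x":0,"y":0,"z":0,"spin":0},{"fingers":0.95,"x":-1,"y":0,"z":0,"spin":0},{"fingers":0.95,"x":-4,"y":0,"z":0,"spin":0},{"fingers":0.95,"x":-7,"y":0,"z":0,"spin":0}]' 60; python3 go.py .593 .254 .11 .1221; python3 - <<'E'
from h import *
p=robot.read_camera("scene");save("lift.png",p["color"],(300,130,500,360),2.4)
E
```

```text
time: 5.0
tool_pos: [0.4131, 0.2531, 0.2667]
tool_rot: [0.606, 1.57, -2.883]
contact_force: [1.3, 0.3, -1.3]
opening: 0.0103
t 5.0 pinch [0.413  0.2531 0.1075] jawyaw 160.1 x-axis [-0.001 -0.    -1.   ] q6 -2.4 open 0.0103 F [ 1.3  0.3 -1.3]
shift xyz cm [ -0.28  -6.22 -16.9 ] spin -26.9
```

View pics/lift.png

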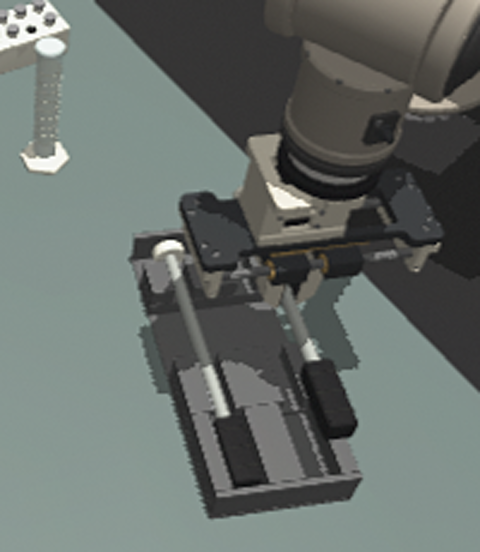

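```bash
python3 -m jog '[{"fingers":0.95,"x":-2,"y":-1.5,"z":-4,"spin":0},{"fingers":0.95,"x":-2,"y":-3.5,"z":-9,"spin":0},{"fingers":0.95,"x":-1,"y":-5.5,"z":-14,"spin":0},{"fingers":0.95,"x":1,"y":-6.2,"z":-16.9,"spin":0},{"fingers":0.95,"x":4,"y":-6.2,"z":-16.9,"spin":0}]' 60; python3 go.py .593 .254 .023 2.795
```

```text
time: 5.68
tool_pos: [0.5955, 0.2533, 0.2254]
tool_rot: [-2.525, 1.568, 0.268]
contact_force: [-0.5, 0.7, -1.8]
opening: 0.0105
t 5.67 pinch [0.5959 0.2534 0.0662] jawyaw 160.0 x-axis [ 0.003  0.001 -1.   ] q6 -2.51 open 0.0105 F [-0.5  0.7 -1.8]
shift xyz cm [4.32 0.05 0.3 ] spin -0.1
```

```bash
python3 -m jog '[{"fingers":0.95,"x":1.5,"y":0,"z":0,"spin":0},{"fingers":0.95,"x":3,"y":0,"z":0,"spin":0},{"fingers":0.95,"x":4,"y":0,"z":0,"spin":0},{"fingers":0.95,"x":4.3,"y":0,"z":0,"spin":0},{"fingers":0.95,"x":4.3,"y":0,"z":0,"spin":0}]' 60; python3 go.py .593 .254 .023 2.795;python3 -m jog '[{"fingers":0.6,"x":0,"y":0,"z":0,"spin":0},{"fingers":0.6,"x":0,"y":0,"z":0,"spin":0},{"fingers":0.5,"x":-2,"y":0,"z":0,"spin":0},{"fingers":0.3,"x":-6,"y":0,"z":0,"spin":0},{"fingers":0.1,"x":-12,"y":0,"z":0,"spin":0}]'; python3 -m jog '[{"fingers":0.1,"x":-4,"y":-4,"z":4,"spin":10},{"fingers":0.1,"x":-4,"y":-4,"z":10,"spin":20},{"fingers":0.1,"x":-4,"y":-4,"z":15,"spin":30},{"fingers":0.1,"x":-4,"y":-4,"z":20,"spin":40},{"fingers":0.1,"x":-4,"y":-4,"z":20,"spin":50}]'; python3 - <<'E'
from h import *
p=robot.read_camera("scene");q=robot.read_camera("top")
D=np.zeros((600,800,3),np.uint8)
A=cv2.resize(p["color"][200:400,270:470],None,fx=2,fy=2,interpolation=3)
B=cv2.resize(q["color"][150:290,110:270],None,fx=2.4,fy=2.4,interpolation=3)
D[:400,:400]=A;D[:B.shape[0],410:410+B.shape[1]]=B;save("lay.png",D)
E
```

```text
time: 6.3
tool_pos: [0.5935, 0.254, 0.1832]
tool_rot: [-2.417, 1.57, 0.378]
contact_force: [0.5, 0.2, -1.4]
opening: 0.0102
t 6.3 pinch [0.5936 0.2541 0.024 ] jawyaw 160.1 x-axis [ 0.001  0.    -1.   ] q6 -2.51 open 0.0102 F [ 0.5  0.2 -1.4]
shift xyz cm [0.1  0.03 0.06] spin -0.0
time: 6.92
tool_pos: [0.5931, 0.2538, 0.304]
tool_rot: [0.6, 1.569, -2.889]
contact_force: [1.1, -0.6, 0.9]
opening: 0.0559
time: 7.55
tool_pos: [0.4159, 0.3608, 0.3449]
tool_rot: [-0.905, 1.569, 1.014]
contact_force: [0.5, 1.1, 0.3]
opening: 0.0824
```

View pics/lay.png

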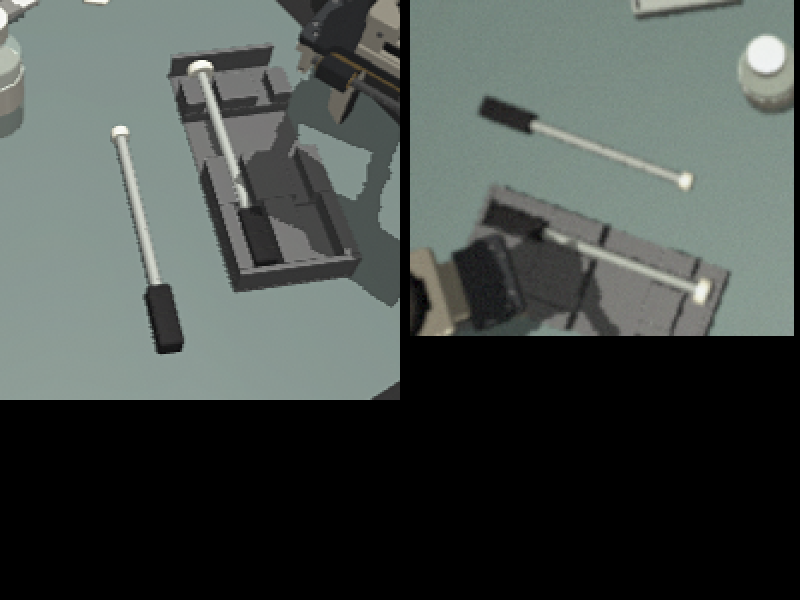

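The rod lies flat on the bench beside the tray, with its handle at top crop (480..533, 107..125) and foot at (690,181). Next is one enlarged look at the handle and the mouth.

```bash
python3 - <<'E'
from h import *
np.set_printoptions(precision=4,suppress=True)
p=robot.read_camera("scene");q=robot.read_camera("top")
D=np.zeros((600,800,3),np.uint8)
A=cv2.resize(p["color"][145:205,230:290],None,fx=6,fy=6,interpolation=3)
E=cv2.resize(p["color"][335:385,335:370],None,fx=6,fy=6,interpolation=3)
B=cv2.resize(q["color"][180:235,130:240],None,fx=4,fy=4,interpolation=3)
C=cv2.resize(q["color"][185:225,300:375],None,fx=5,fy=5,interpolation=3)
D[:360,:360]=A;D[:220,360:800]=B;D[225:425,365:740]=C;D[365:600,:210]=E[:235]
save("z2.png",D)
f=lambda u,v:np.array([110+(u-410+.5)/2.4-.5,150+(v+.5)/2.4-.5])
for u,v,z in((480,107,.014),(534,126,.012),(692,181,.010)): print(at(q,f(u,v),z))
E
```

```text
[0.6381 0.3852 0.014 ]
[0.6169 0.3241 0.012 ]
[0.5557 0.1471 0.01  ]
```

View pics/z2.png

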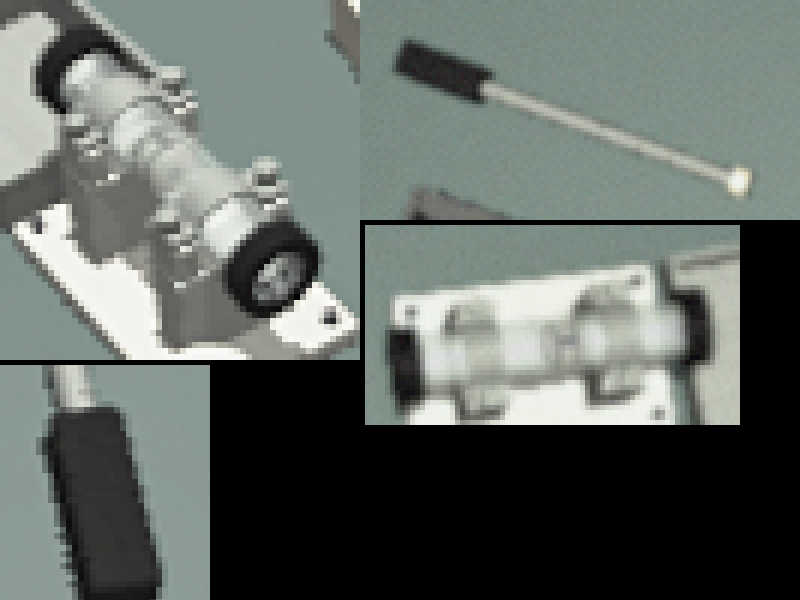

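```bash
sed -i 's/S(384,265),(-.08/np.array([276.4,190.9]),(-.08/' m.py; python3 - <<'E'
from m import *
T=lambda u,v:np.array([300+(u-365+.5)/5-.5,185+(v-225+.5)/5-.5])
c,s=np.cos(h[2]),np.sin(h[2])
for X,uv in(((-.08,0,.06),T(389,366)),((.08,0,.09),T(712,326)),((0,0,.085),T(550,347))): print("axis check",proj(q,[h[0]+c*X[0],h[1]+s*X[0],X[2]]),uv)
from go import go
go(.6274,.355,.14,1.237)
E
```

```text
[ 0.5903 -0.1354 -1.4443] res px [[-0.1, 0.2], [1.4, -0.3], [-0.2, -0.1], [-0.2, 0.2], [0.2, 0.4]]
[ 0.4485  0.2513 -1.9162] res px [[-0.5, -1.5], [0.7, -0.7], [-0.4, 0.7], [-0.7, -0.5], [-0.2, -1.8], [0.3, -0.8], [-0.2, 0.7], [0.9, -1.1]]
junction [0.4376 0.3248 0.028 ]
foot [0.3743 0.1461 0.026 ]
tray dir -0.33857138102998663 -0.9409407101127295
hold dir 0.1261776063951946 -0.9920076671298359
mouth [ 0.5802 -0.056 ] exit [ 0.6003 -0.2147]
rod axis pts tray-frame junction/foot: [(np.float64(-0.06550875929051014), np.float64(-0.035106686478241514)), (np.float64(0.12405623904948138), np.float64(-0.034157480062675154))]
7.85
axis check [304.9456 213.4633] [304.4 212.8]
axis check [369.1212 203.8515] [369.  204.8]
axis check [337.2402 208.129 ] [336.6 209. ]
t 7.85 pinch [0.4197 0.3594 0.184 ] jawyaw 110.2 x-axis [ 0.001  0.    -1.   ] q6 -1.35 open 0.0829 F [ 0.2  0.9 -0.6]
shift xyz cm [  4.42 -19.34  -7.59] spin 39.3
```

```bash
python3 -m jog '[{"fingers":0,"x":0,"y":-5,"z":-2,"spin":10},{"fingers":0,"x":1,"y":-10,"z":-4,"spin":20},{"fingers":0,"x":2,"y":-15,"z":-6,"spin":30},{"fingers":0,"x":4,"y":-19.3,"z":-7.6,"spin":39.3},{"fingers":0,"x":4,"y":-19.3,"z":-7.6,"spin":39.3}]' ; python3 -m jog '[{"fingers":0,"x":0,"y":0,"z":0,"spin":0}]';  python3 go.py .6274 .355 .038 1.237
```

```text
time: 8.48
tool_pos: [0.6291, 0.3525, 0.2981]
tool_rot: [2.377, 1.566, -2.673]
contact_force: [-1.0, -1.5, -0.2]
opening: 0.0923
time: 8.6
tool_pos: [0.6265, 0.3542, 0.3024]
tool_rot: [2.019, 1.57, -3.028]
contact_force: [0.1, -0.1, 0.4]
opening: 0.0917
t 8.6 pinch [0.6263 0.3542 0.1432] jawyaw 70.9 x-axis [-0.001 -0.    -1.   ] q6 -0.83 open 0.0917 F [ 0.1 -0.1  0.4]
shift xyz cm [10.52 -0.09  0.12] spin -0.0
```

```bash
python3 -m jog '[{"fingers":0,"x":4,"y":-0.1,"z":0.1,"spin":0},{"fingers":0,"x":8,"y":-0.1,"z":0.1,"spin":0},{"fingers":0,"x":10.5,"y":-0.1,"z":0.1,"spin":0},{"fingers":0,"x":10.5,"y":-0.1,"z":0.1,"spin":0},{"fingers":0,"x":10.5,"y":-0.1,"z":0.1,"spin":0}]' ; python3 go.py .6274 .355 .038 1.237; python3 -m jog '[{"fingers":0.6,"x":0,"y":0,"z":0,"spin":0},{"fingers":0.6,"x":0,"y":0,"z":0,"spin":0},{"fingers":0.6,"x":0,"y":0,"z":0,"spin":0},{"fingers":0.6,"x":0,"y":0,"z":0,"spin":0},{"fingers":0.6,"x":0,"y":0,"z":0,"spin":0}]' 60;  python3 go.py .6274 .355 .038 1.237
```

```text
time: 9.22
tool_pos: [0.6275, 0.3557, 0.2]
tool_rot: [-0.759, 1.568, 0.478]
contact_force: [-0.4, 0.5, 0.6]
opening: 0.0915
t 9.22 pinch [0.6278 0.3558 0.0408] jawyaw 70.9 x-axis [ 0.002  0.001 -1.   ] q6 -0.83 open 0.0915 F [-0.4  0.5  0.6]
shift xyz cm [ 0.28  0.01 -0.09] spin -0.0
time: 9.85
tool_pos: [0.6277, 0.3551, 0.1979]
tool_rot: [-2.791, 1.571, -1.555]
contact_force: [0.1, -0.7, 1.4]
opening: 0.0585
t 9.85 pinch [0.6277 0.3551 0.0387] jawyaw 70.8 x-axis [ 0. -0. -1.] q6 -0.83 open 0.0585 F [ 0.1 -0.7  1.4]
shift xyz cm [ 0.07  0.02 -0.02] spin -0.1
```

```bash
python3 -m jog '[{"fingers":0.6,"x":0,"y":0,"z":0,"spin":0},{"fingers":0.6,"x":-0.5,"y":0,"z":0,"spin":0},{"fingers":0.6,"x":-2,"y":0,"z":0,"spin":0},{"fingers":0.6,"x":-4,"y":0,"z":0,"spin":0},{"fingers":0.6,"x":-6.3,"y":0,"z":0,"spin":0}]' 60; python3 - <<'E'
from h import *
from go import go
p=robot.read_camera("scene");q=robot.read_camera("top")
D=np.zeros((600,800,3),np.uint8)
A=cv2.resize(p["color"][230:410,290:430],None,fx=3,fy=3,interpolation=3)
B=cv2.resize(q["color"][150:270,110:250],None,fx=2.6,fy=2.6,interpolation=3)
D[:540,:420]=A;D[:B.shape[0],425:425+B.shape[1]]=B;save("up.png",D)
d=np.array([.1205,-.9927]); g=np.array([.581,-.056])-.25*d
go(*g,.1017,np.arctan2(-d[1],-d[0])); print(g)
E
```

```text
time: 10.48
tool_pos: [0.6278, 0.3552, 0.2628]
tool_rot: [-0.73, 1.57, 0.506]
contact_force: [0.6, 0.8, -0.5]
opening: 0.0584
t 10.57 pinch [0.6296 0.3561 0.1065] jawyaw 70.8 x-axis [ 0.007  0.003 -1.   ] q6 -0.83 open 0.0581 F [-0.3  0.   0.2]
shift xyz cm [  0.37   2.05 -18.07] spin -26.1
[0.550875 0.192175]
```

View pics/up.png

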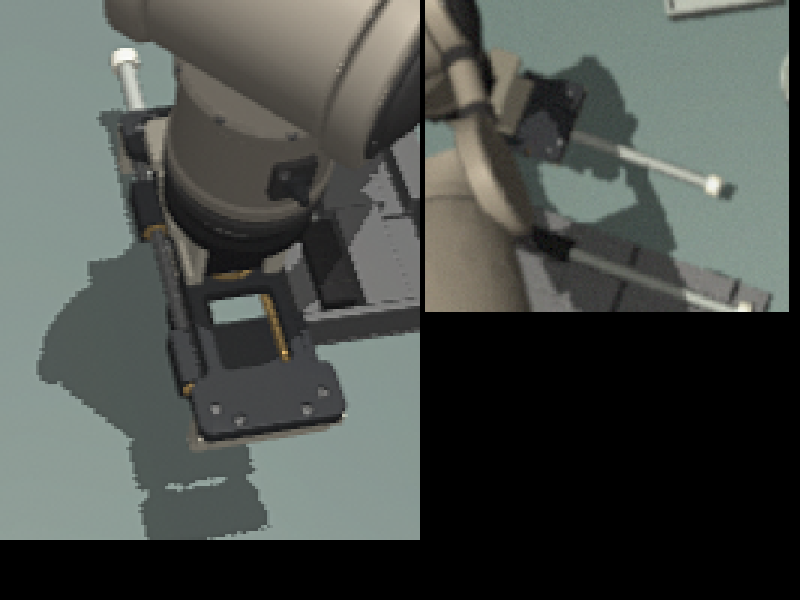

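The rod is held level-ish by the handle's ends. Move to the pre-insertion pose, then measure the foot.

```bash
python3 -m jog '[{"fingers":0.6,"x":0,"y":0.3,"z":-3,"spin":-5},{"fingers":0.6,"x":0,"y":0.7,"z":-6.5,"spin":-10},{"fingers":0.6,"x":0,"y":1.1,"z":-10,"spin":-16},{"fingers":0.6,"x":0,"y":1.6,"z":-14,"spin":-21},{"fingers":0.6,"x":0,"y":2.05,"z":-18,"spin":-26.1}]' 60;python3 -m jog '[{"fingers":0.6,"x":0,"y":0,"z":0,"spin":0},{"fingers":0.6,"x":0,"y":0,"z":0,"spin":0}]'; python3 - <<'E'
from h import *
from go import go
np.set_printoptions(precision=4,suppress=True)
p=robot.read_camera("scene");q=robot.read_camera("top")
d=np.array([.1205,-.9927]);m=np.array([.581,-.056])
go(*(m-.25*d),.1017,np.arctan2(-d[1],-d[0]))
f=[]
for n,c in(("s",p),("t",q)):
    uv=proj(c,[*(m-.036*d),.075]); print(n,"pred",uv); f.append(uv)
    for k in("rod_foot",): print([(np.round(e["xy"],1),round(e["conf"],2)) for e in robot.look_for(k,c)[:3]])
D=np.zeros((600,800,3),np.uint8)
def ex(c,uv,w,h,s):
    u,v=int(uv[0])-w//2,int(uv[1])-h//2; print("origin",u,v,"scale",s); return cv2.resize(c["color"][v:v+h,u:u+w],None,fx=s,fy=s,interpolation=3)
A=ex(p,f[0],80,100,5);B=ex(q,f[1],80,60,5)
D[:500,:400]=A;D[:300,400:]=B;save("pre.png",D)
E
```

```text
time: 11.2
tool_pos: [0.5483, 0.1909, 0.2608]
tool_rot: [-1.256, 1.57, 0.438]
contact_force: [0.1, -0.7, -1.6]
opening: 0.0584
time: 11.45
tool_pos: [0.5495, 0.1922, 0.2611]
tool_rot: [-1.172, 1.569, 0.518]
contact_force: [0.3, 0.1, -1.6]
opening: 0.0585
t 11.55 pinch [0.5496 0.1928 0.1016] jawyaw 96.9 x-axis [ 0.001  0.    -1.   ] q6 -1.49 open 0.0586 F [ 0.2  0.6 -0.3]
shift xyz cm [-0.01 -0.12 -0.08] spin -0.0
s pred [284.9169 200.377 ]
[]
t pred [291.1324 214.0382]
[(array([266.5, 215.2]), 0.6)]
origin 244 150 scale 5
origin 251 184 scale 5
```

View pics/pre.png

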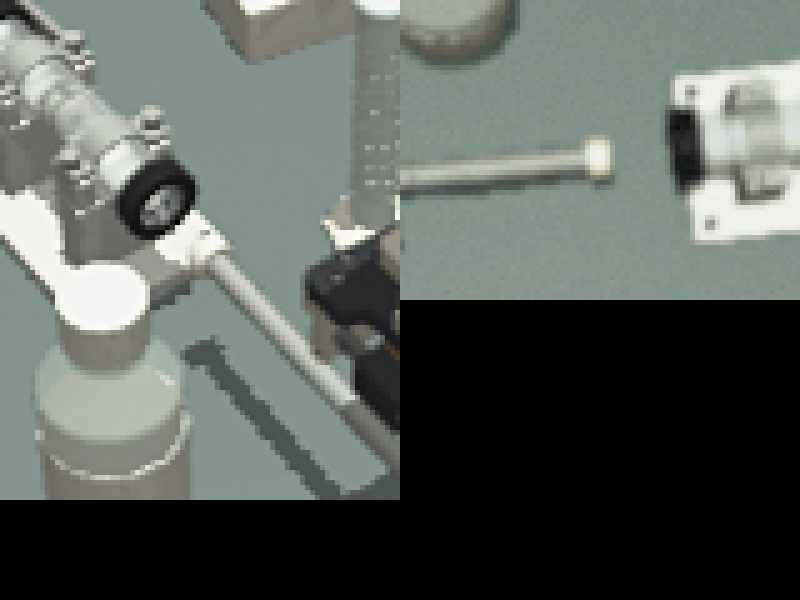

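```bash
python3 - <<'E'
from h import *
np.set_printoptions(precision=4,suppress=True)
p=robot.read_camera("scene");q=robot.read_camera("top")
d=np.array([.1205,-.9927]);n=np.array([.9927,.1205])
fs,ft=np.array([285,198.8]),np.array([290.2,215.2])
X,e=tri(p,fs,q,ft); print("foot",X,e)
M,e2=tri(p,[276.4,191.2],q,proj(q,[.581,-.056,.075])); print("mouth proj",proj(q,[.581,-.056,.075]),proj(p,[.581,-.056,.075]),M,e2)
m=np.array([.581,-.056]);print("along,lat",(X[:2]-m)@d,(X[:2]-m)@n)
for z in(.065,.07,.075,.08):
  for c,uv in((q,ft),(p,fs)): Y=at(c,uv,z)[:2]-m; print(z,Y@d,Y@n)
# segment foot precisely: bright warm-white pixels in top
im=q["color"].astype(int); r=im[205:225,280:302].min(2); ys,xs=np.where(r>195); print("top blob",xs.mean()+280,ys.mean()+205,len(xs), xs.max()+280)
ys,xs=np.where(im[205:225,245:285].min(2)>150); 
print("shaft line fit (row vs col)",np.polyfit(xs+245,ys+205,1))
L=[proj(q,[*(m-s*d),.075]) for s in(.06,.16)];print("pred slope",(L[1]-L[0])[1]/(L[1]-L[0])[0],"row@265",np.interp(265,[L[1][0],L[0][0]],[L[1][1],L[0][1]]))
E
```

```text
foot [ 0.5747 -0.0189  0.0802] 0.004105203014400804
mouth proj [305.3157 212.3336] [276.3249 191.3876] [ 0.5809 -0.0559  0.0757] 0.00010370327465216284
along,lat -0.03759047277774618 -0.0017383914986601869
0.065 -0.038224260968318886 -0.0013744155117138843
0.065 -0.02414025013737055 -0.008169769977800534
0.07 -0.03845976594117312 -0.0020087237985548364
0.07 -0.028052178683006808 -0.005596866607185883
0.075 -0.03869527091402734 -0.002643032085395791
0.075 -0.03196410722864307 -0.003023963236571234
0.08 -0.038930775886881576 -0.003277340372236853
0.08 -0.03587603577427934 -0.00045105986595669504
top blob 290.0 215.0 21 292
shaft line fit (row vs col) [ -0.1012 244.2266]
pred slope -0.12009841028096582 row@265 217.17719124535049
```

The foot shows at scene (285,199) and top (290,215). It is about 1.5 mm off to the robot side, about 38 mm before the mouth, with z≈0.076. I correct yaw and lateral position, then advance with force checks.

```bash
python3 -m jog '[{"fingers":0.6,"x":0,"y":0.24,"z":0,"spin":-1},{"fingers":0.6,"x":0,"y":0.24,"z":-1,"spin":-1},{"fingers":0.6,"x":0,"y":0.24,"z":-1.8,"spin":-1},{"fingers":0.6,"x":0,"y":0.24,"z":-1.8,"spin":-1}]' 60; python3 - <<'E'
from h import *
np.set_printoptions(precision=4,suppress=True)
p=robot.read_camera("scene");q=robot.read_camera("top")
d=np.array([.126,-.992]);n=np.array([.992,.126]);m=np.array([.580,-.056])
im=q["color"].astype(int);r=im[203:225,285:304].min(2);ys,xs=np.where(r>185);print("top foot blob",xs.mean()+285,ys.mean()+203,len(xs),xs.max()+285)
Y=at(q,[xs.mean()+285,ys.mean()+203],.076)[:2]-m;print("along,lat",Y@d,Y@n)
# shaft centroid by column, weighted brightness over background
bg=np.median(im[195:235,240:300].sum(2));cols=np.arange(240,290);c=[]
for u in cols:
    w=np.clip(im[200:232,u].sum(1)-bg-60,0,None);c.append((w*np.arange(200,232)).sum()/w.sum())
k=np.polyfit(cols,c,1);print("shaft",k,"resid",np.std(np.polyval(k,cols)-c).round(2))
for s in(.04,.14):
    u,v=proj(q,[*(m-s*d),.075]);print("axis col,row",u,v,"shaft row",np.polyval(k,u))
# dark collar centroid in top
r=im[198:230,300:312].max(2);ys,xs=np.where(r<70);print("collar",xs.mean()+300,ys.mean()+198,len(xs),"pred axis",proj(q,[*(m+.007*d),.08]))
np.save("x.npy",q["color"])
E
```

```text
time: 12.25
tool_pos: [0.5491, 0.1728, 0.2608]
tool_rot: [-1.63, 1.571, 0.077]
contact_force: [-0.3, -0.1, -1.7]
opening: 0.0587
top foot blob 297.15384615384613 213.65384615384616 26 300
along,lat -0.02077345087981952 0.00012482239450681067
shaft [nan nan] resid nan
axis col,row 289.5681055948901 214.70846495673484 shaft row nan
axis col,row 250.09339623632218 219.67120759046801 shaft row nan
collar 307.4864864864865 212.98648648648648 74 pred axis [308.2107 212.1084]<stdin>:10: RuntimeWarning: invalid value encountered in scalar divide
```

```bash
python3 -m jog '[{"fingers":0.6,"x":0,"y":0.1,"z":-0.6,"spin":0},{"fingers":0.6,"x":0,"y":0.1,"z":-1.2,"spin":0},{"fingers":0.6,"x":0,"y":0.1,"z":-1.7,"spin":0},{"fingers":0.6,"x":0,"y":0.1,"z":-1.7,"spin":0}]' 60; python3 -m jog '[{"fingers":0.6,"x":0,"y":0,"z":-0.3,"spin":0},{"fingers":0.6,"x":0,"y":0,"z":-0.6,"spin":0},{"fingers":0.6,"x":0,"y":0,"z":-0.8,"spin":0},{"fingers":0.6,"x":0,"y":0,"z":-0.8,"spin":0}]' 60; python3 go.py .553 .15 .1017 1.708;
```

```text
time: 12.85
tool_pos: [0.5504, 0.1563, 0.2608]
tool_rot: [-2.17, 1.57, -0.462]
contact_force: [-0.0, -0.0, -1.0]
opening: 0.0583
time: 13.35
tool_pos: [0.5514, 0.1487, 0.2608]
tool_rot: [-2.293, 1.571, -0.585]
contact_force: [-0.1, -0.2, -0.4]
opening: 0.0588
t 13.35 pinch [0.5514 0.1487 0.1016] jawyaw 97.9 x-axis [ 0. -0. -1.] q6 -1.58 open 0.0588 F [-0.1 -0.2 -0.4]
shift xyz cm [-0.01 -0.18  0.11] spin 0.0
```

```bash
python3 -m jog '[{"fingers":0.6,"x":0,"y":0,"z":-0.7,"spin":0},{"fingers":0.6,"x":0,"y":0.02,"z":-1.4,"spin":0},{"fingers":0.6,"x":0,"y":0.03,"z":-2.1,"spin":0},{"fingers":0.6,"x":0,"y":0.03,"z":-2.8,"spin":0},{"fingers":0.6,"x":0,"y":0.03,"z":-2.8,"spin":0}]' 60; python3 go.py .553 .15 .1017 1.708; python3 - <<'E'
from h import *
p=robot.read_camera("scene");q=robot.read_camera("top")
D=np.zeros((600,800,3),np.uint8)
D[:480,:400]=cv2.resize(p["color"][145:241,240:320],None,fx=5,fy=5,interpolation=3)
D[:300,400:]=cv2.resize(q["color"][184:244,280:360],None,fx=5,fy=5,interpolation=3);save("ins.png",D)
E
```

```text
time: 13.98
tool_pos: [0.555, 0.1203, 0.2607]
tool_rot: [-2.965, 1.57, -1.258]
contact_force: [0.3, -0.8, -0.1]
opening: 0.0588
t 13.97 pinch [0.555  0.1203 0.1015] jawyaw 97.8 x-axis [ 0. -0. -1.] q6 -1.63 open 0.0588 F [ 0.3 -0.8 -0.1]
shift xyz cm [-0.02 -0.21  2.97] spin -0.0
```

View pics/ins.png

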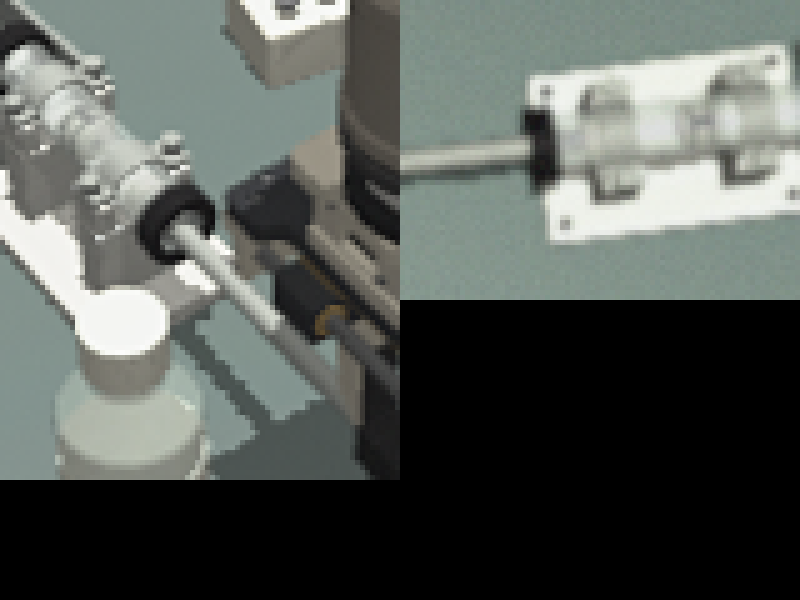

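The rod's foot is inside the bore: the shaft enters the collar centrally at scene crop (185,228), with no side force. Keep pushing.

```bash
python3 -m jog '[{"fingers":0.6,"x":0,"y":0,"z":-0.6,"spin":0},{"fingers":0.6,"x":0,"y":0.02,"z":-1.2,"spin":0},{"fingers":0.6,"x":0,"y":0.02,"z":-1.8,"spin":0},{"fingers":0.6,"x":0,"y":0.03,"z":-2.4,"spin":0},{"fingers":0.6,"x":0,"y":0.03,"z":-3,"spin":0}]' 60;  python3 -m jog '[{"fingers":0.6,"x":0,"y":0,"z":-0.6,"spin":0},{"fingers":0.6,"x":0,"y":0.02,"z":-1.2,"spin":0},{"fingers":0.6,"x":0,"y":0.02,"z":-1.8,"spin":0},{"fingers":0.6,"x":0,"y":0.03,"z":-2.4,"spin":0},{"fingers":0.6,"x":0,"y":0.03,"z":-3,"spin":0}]' 60; python3 go.py .553 .15 .1017 1.708
```

```text
time: 14.7
tool_pos: [0.5587, 0.0909, 0.2607]
tool_rot: [-0.301, 1.571, 1.408]
contact_force: [-0.6, 0.2, 0.0]
opening: 0.0581
time: 15.32
tool_pos: [0.5621, 0.0637, 0.261]
tool_rot: [-0.055, 1.566, 1.654]
contact_force: [-1.4, 14.9, 2.8]
opening: 0.0582
t 15.32 pinch [0.5621 0.0645 0.1018] jawyaw 97.9 x-axis [-0.     0.005 -1.   ] q6 -1.74 open 0.0582 F [-1.4 14.9  2.8]
shift xyz cm [ 0.05 -0.28  8.6 ] spin 0.0
```

```bash
python3 -m jog '[{"fingers":0.6,"x":0,"y":0,"z":-0.5,"spin":0},{"fingers":0.6,"x":0,"y":0.02,"z":-1,"spin":0},{"fingers":0.6,"x":0,"y":0.02,"z":-1.5,"spin":0},{"fingers":0.6,"x":0,"y":0.03,"z":-2,"spin":0},{"fingers":0.6,"x":0,"y":0.03,"z":-2.5,"spin":0}]' 60;  python3 -m jog '[{"fingers":0.6,"x":0,"y":0,"z":-0.5,"spin":0},{"fingers":0.6,"x":0,"y":0.02,"z":-1,"spin":0},{"fingers":0.6,"x":0,"y":0.02,"z":-1.5,"spin":0},{"fingers":0.6,"x":0,"y":0.03,"z":-2,"spin":0},{"fingers":0.6,"x":0,"y":0.03,"z":-2.5,"spin":0}]' 60; python3 go.py .5745 .001 .1017 1.708
```

```text
time: 15.95
tool_pos: [0.5652, 0.039, 0.2609]
tool_rot: [0.003, 1.566, 1.712]
contact_force: [-2.2, 16.2, 2.9]
opening: 0.0589
time: 16.58
tool_pos: [0.5684, 0.0142, 0.2609]
tool_rot: [0.029, 1.566, 1.738]
contact_force: [-1.1, 16.0, 2.9]
opening: 0.058
t 16.57 pinch [0.5682 0.015  0.1017] jawyaw 97.9 x-axis [-0.001  0.005 -1.   ] q6 -1.82 open 0.058 F [-1.1 16.   2.9]
shift xyz cm [-0.01 -0.43 -1.47] spin 0.1
```

```bash
python3 -m jog '[{"fingers":0.6,"x":0,"y":0,"z":-0.3,"spin":0},{"fingers":0.6,"x":0,"y":0.01,"z":-0.6,"spin":0},{"fingers":0.6,"x":0,"y":0.01,"z":-0.9,"spin":0},{"fingers":0.6,"x":0,"y":0.01,"z":-1.2,"spin":0},{"fingers":0.6,"x":0,"y":0.01,"z":-1.2,"spin":0}]' 60; python3 go.py .5745 .001 .1017 1.708; python3 - <<'E'
from h import *
for c in("scene","top"):
    q=robot.read_camera(c)
    print(c,[(np.round(e["xy"]),round(e["conf"],2),at(q,e["xy"],.015).round(3)) for e in robot.look_for("plug_center",q)],proj(q,[.6003,-.2147,.075]))
E
```

```text
time: 17.2
tool_pos: [0.5704, -0.0006, 0.2607]
tool_rot: [-2.643, 1.57, -0.935]
contact_force: [-0.3, -1.2, 0.6]
opening: 0.0586
t 17.2 pinch [ 0.5704 -0.0006  0.1015] jawyaw 97.9 x-axis [ 0. -0. -1.] q6 -1.84 open 0.0586 F [-0.3 -1.2  0.6]
shift xyz cm [-0.02 -0.42  0.1 ] spin -0.0
scene [(array([390., 305.]), 0.26, array([0.498, 0.295, 0.015]))] [241.8230555  155.30825411]
top [] [367.92663563 204.78923341]
```

```bash
python3 - <<'E'
from h import *
p=robot.read_camera("scene");q=robot.read_camera("top")
D=np.zeros((600,800,3),np.uint8)
D[:400,:400]=cv2.resize(p["color"][120:220,190:290],None,fx=4,fy=4,interpolation=3)
D[:300,400:]=cv2.resize(q["color"][175:250,315:415],None,fx=4,fy=4,interpolation=3);save("out.png",D)
E
```

```text
(no output)
```

View pics/out.png

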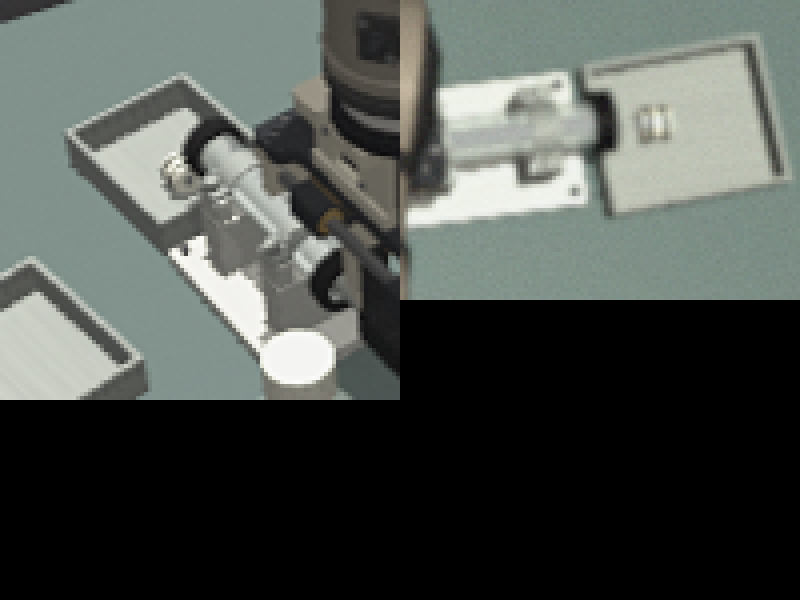

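The plug lies in the dish at top crop (655,122). Now draw the rod back out.

```bash
python3 -m jog '[{"fingers":0.6,"x":0,"y":0,"z":1.5,"spin":0},{"fingers":0.6,"x":0,"y":-0.03,"z":4,"spin":0},{"fingers":0.6,"x":0,"y":-0.06,"z":6.5,"spin":0},{"fingers":0.6,"x":0,"y":-0.1,"z":9,"spin":0},{"fingers":0.6,"x":0,"y":-0.12,"z":11.5,"spin":0}]' 60; python3 -m jog '[{"fingers":0.6,"x":0,"y":-0.02,"z":2.5,"spin":0},{"fingers":0.6,"x":0,"y":-0.05,"z":5,"spin":0},{"fingers":0.6,"x":0,"y":-0.08,"z":7.5,"spin":0},{"fingers":0.6,"x":0,"y":-0.1,"z":9.2,"spin":0},{"fingers":0.6,"x":0,"y":-0.1,"z":9.2,"spin":0}]' 60; python3 go.py .575 .203 .040 1.708
```

```text
time: 18.12
tool_pos: [0.5551, 0.1159, 0.2607]
tool_rot: [0.951, 1.57, 2.66]
contact_force: [0.6, -0.4, 0.5]
opening: 0.0583
time: 18.75
tool_pos: [0.5435, 0.2068, 0.2606]
tool_rot: [1.104, 1.57, 2.815]
contact_force: [0.1, -0.1, -1.0]
opening: 0.0587
t 18.75 pinch [0.5434 0.2068 0.1014] jawyaw 98.0 x-axis [-0.  0. -1.] q6 -1.48 open 0.0587 F [ 0.1 -0.1 -1. ]
shift xyz cm [ 6.14 -3.08 -0.82] spin 0.1
```

```bash
python3 -m jog '[{"fingers":0.6,"x":0,"y":-1.5,"z":0,"spin":0},{"fingers":0.6,"x":1.5,"y":-3,"z":0,"spin":0},{"fingers":0.6,"x":4,"y":-3,"z":0,"spin":0},{"fingers":0.6,"x":5.5,"y":-3,"z":0,"spin":0},{"fingers":0.6,"x":6.1,"y":-3,"z":0,"spin":0}]' 60; python3 -m jog '[{"fingers":0.6,"x":0.1,"y":0,"z":0,"spin":0},{"fingers":0.6,"x":0.1,"y":0,"z":0,"spin":0}]'; python3 -m jog '[{"fingers":0.3,"x":0,"y":0,"z":0,"spin":0},{"fingers":0.05,"x":0,"y":0,"z":0,"spin":0},{"fingers":0.05,"x":0,"y":0,"z":0,"spin":0},{"fingers":0.05,"x":-3,"y":0,"z":0,"spin":0},{"fingers":0.05,"x":-8,"y":0,"z":0,"spin":0}]'; python3 -m jog '[{"fingers":0.05,"x":-5,"y":2,"z":2,"spin":0},{"fingers":0.05,"x":-8,"y":7,"z":5,"spin":0},{"fingers":0.05,"x":-8,"y":12,"z":8,"spin":0},{"fingers":0.05,"x":-8,"y":15,"z":11,"spin":0},{"fingers":0.05,"x":-8,"y":15,"z":11,"spin":0}]'; python3 - <<'E'
from h import *
p=robot.read_camera("scene");q=robot.read_camera("top")
D=np.zeros((600,800,3),np.uint8)
D[:480,:400]=cv2.resize(p["color"][120:360,220:420],None,fx=2,fy=2,interpolation=3)
D[:308,400:792]=cv2.resize(q["color"][130:284,150:346],None,fx=2,fy=2,interpolation=3)
D[320:560,400:720]=cv2.resize(q["color"][170:230,340:420],None,fx=4,fy=4,interpolation=3);save("end.png",D)
E
```

```text
time: 19.38
tool_pos: [0.5736, 0.2091, 0.1988]
tool_rot: [1.648, 1.569, -2.927]
contact_force: [0.3, 0.1, -0.1]
opening: 0.0585
time: 19.62
tool_pos: [0.574, 0.2096, 0.1995]
tool_rot: [-1.436, 1.569, 0.272]
contact_force: [-0.0, -0.4, -0.6]
opening: 0.0583
time: 20.25
tool_pos: [0.5733, 0.2094, 0.2779]
tool_rot: [1.648, 1.567, -2.927]
contact_force: [0.8, 0.3, 0.5]
opening: 0.0869
time: 20.88
tool_pos: [0.4079, 0.2992, 0.3594]
tool_rot: [-0.514, 1.57, 1.198]
contact_force: [-0.5, 0.0, 0.4]
opening: 0.0875
```

View pics/end.png

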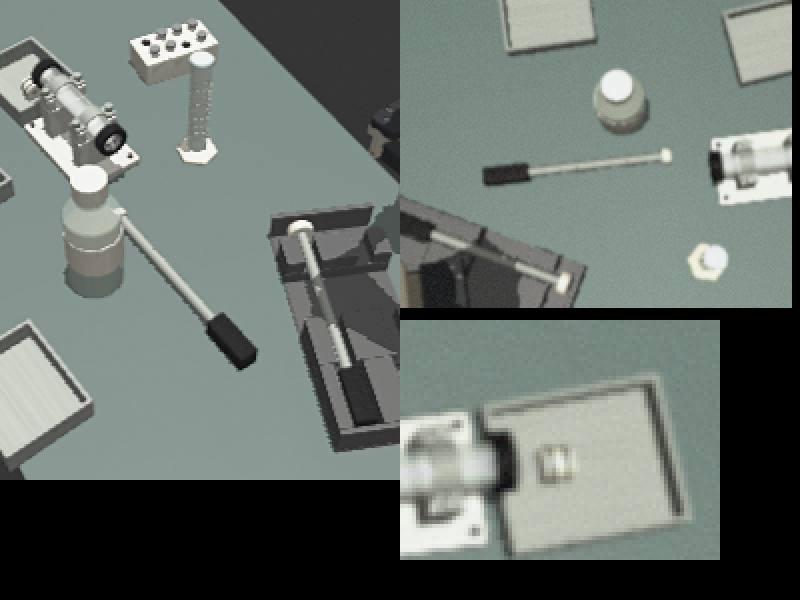

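The picture shows the rod flat on the bench, clear of the column, with its handle at (505,174) and foot at (667,156) in the top crop. The plug is in the dish at (556,463), the wider rod is in its pocket, the bottle, cylinder and rack stand undisturbed, and the arm is clear.

```bash
python3 -c "
from cell import robot
print(robot.hand_in(), robot.observe()['time'])"
```

```text
the job is handed in; nothing more can be done
the job is handed in; nothing more can be done
```

The plug is out of the column and lies in the dish, and the job is handed in at about 21 s of the 61 s allowed. The hand-in gave no verdict.

- **Picking up the rod:** I lifted the narrow push rod out by its shaft in the finger scoop and laid it on the bench. I then regripped it by the two end faces of the handle. With the usual crosswise grip, the 190 mm wide gripper body would have hit the bottle.
- **Pushing:** The rod went into the bore without touching the rim. The plug slid at about 15–16 N, and that force dropped to near zero once it fell out.
- **Laying it down:** I drew the rod back out and laid it flat on the bench between the tray and the holder.

**Last picture:**
- The plug is in the dish.
- The rod lies flat, clear of the column.
- The wider rod is still in its pocket.
- The bottle, cylinder and rack look unmoved.
- The arm is clear of everything.

**Checks that failed or disagreed:**
- The plug detector never found the plug. I confirmed the plug by eye in the pictures and by the drop in force.
- Two estimates of the mouth's sideways position differed by about 2 mm. I aimed between them, and the insertion showed no side force.
- How far the foot reached in the bore was worked out from the grip, not measured.
- I viewed 13 pictures, three over the budget of 10.

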